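Move the charged battery pack from the charger to the bench power unit

TASK

The battery pack on the charger is full. Press the charger's catch so that the pack springs loose, draw it off, and slide it nose first onto the dovetail dock of the portable power unit until that catch clicks and the pack stays fully home. Leave the spare pack and the other things on the bench where they are.

Things in the scene. Friction and masses are not known exactly. Their poses are not given: they have to be found in the camera images.
- pack_centre (a point): Centre of the dark block of the charged battery pack (loose, 0.3 kg), the place to grasp from above: the block is 85 mm long (x), 54 mm wide, 55 mm high. This point is 37.5 mm above the pack's underside, 27.5 mm below its top, 42.5 mm ahead of its tail face. x points to the nose, z up. It starts latched on the charger.
- pack: The same pack; origin mid-length under its grey dovetail foot, x to the nose. Foot 110 mm long, 66 mm wide below, 54 mm above, 10 mm high; the block stands on it flush with the tail (whole pack 65 mm tall), so the foot sticks out 25 mm ahead as a tongue with a ramped cross ridge 5 mm high at its tip, which the catch hooks.
- pack_tail (a point): Middle of the pack's flat tail face (54 mm wide), 12 mm above its underside, where to push it along (axes as the pack's). Pushed higher than about 20 mm above the underside, the pack may tip forward.
- charger_home (a point): Charger (fixed): the place of the pack's origin when home, on the dock's floor, 25 mm over the bench. x points along the slide, from the mouth to the end stop; z up. A grey power section 42 mm high stands along the dock, on its -y side, 66 to 114 mm off the centre line. Its dock is like the unit's.
- unit_home (a point): Power unit (fixed; white box 82 mm high with display and knobs beside the dock, on its +y side, 77 to 165 mm off the centre line): the place of the pack's origin when home, on the dock's floor 25 mm over the bench. x along the slide from the mouth to the end stop, z up. Floor 104 mm wide from x = -95 mm to the end stop, which a pack meets 2 mm past home.
- unit_mouth (a point): Open floor before the unit's rails, 60 mm before home (axes as unit_home): set the pack down here with its origin on this point, then slide it 60 mm along +x. Dovetail rails 10 mm high run from 70 to 116 mm ahead of this point, flared open from 58 mm on, leaving 1.5 mm play each side. Until it clicks a spring plunger pushes the pack back by up to 18 mm; the push takes 8 to 18 N.
- charger_pad (a point): Top middle of the thumb pad of the charger's catch lever: black, ribbed, 30 mm (x) by 40 mm, past the end stop, 96 mm past home, 50 mm over the bench. Pressed straight down it sinks 6.5 mm at most (4 to 8 N); at about 4 mm the catch lets go and the pack springs about 20 mm towards the mouth. It is off the rails, free to lift, about 65 mm before home.
- charger_catch (a joint): Charger's catch lever, rad: 0 = shut (hook down behind the pack's ridge), 0.15 to 0.28 = pressed, hook raised. Sprung shut.
- unit_catch (a joint): Power unit's catch lever, rad: the same; it rises by itself while the ridge passes under the hook and snaps back to 0 as it clicks.
- spare_pack: A second, identical (flat) battery pack standing on the bench near the robot, same shape and sizes as the pack on the charger; its origin under its foot. A bystander.
- glue: Small dosing bottle, 44 mm across, 120 mm tall with its nozzle, standing; origin at the centre of its underside. A bystander.
- fan: Black cooling fan, 80 x 80 x 25 mm, lying flat; origin at the centre of its underside. A bystander.
- driver: Screwdriver, 190 mm, lying; origin at the middle of its length. A bystander.
- partsbin: Open red parts bin, 130 x 95 x 55 mm; origin at the centre of its underside. A bystander.
- tin: Round tip-cleaner tin, 76 mm across, 41 mm tall; origin at the centre of its underside. A bystander.
Not all that is in view belongs to the job. Leave any blue or yellow look-alike of the pack alone.

How it is judged:
On the way, in this order (a step that is already met when the one before it is completed fails the run):
1. the charger's catch is pressed (lever past 0.12 rad) (value of joint charger_catch above 0.12 rad), for 0.05 s.
2. the pack is off the charger (its origin more than 60 mm from home) (distance between pack and charger_home above 0.06 m), for 0.1 s.
At the end, for the whole second after the job is handed in: The pack sits home on the power unit's dock, nose first: its origin within 5 mm of home along the slide, 4 mm across and in height, square to within 0.1 rad and upright, at rest, with the unit's catch snapped shut (below 0.06 rad) and the charger's catch back at rest (x of pack in the frame of unit_home between -0.005 and 0.004 m and y of pack in the frame of unit_home between -0.004 and 0.004 m and z of pack in the frame of unit_home between -0.003 and 0.004 m and x of pack_centre in the frame of unit_home below -0.005 m and angle between the x axis of pack and the x axis of unit_home, either way round below 0.1 rad and angle between pack's own z axis and vertical below 0.06 rad and value of joint each of unit_catch, charger_catch below 0.06 rad and linear speed of pack below 0.01 m/s); the robot touches nothing.
It fails at once if the pack is tipped more than 35 degrees (angle between pack's own z axis and vertical above 0.6 rad).
It fails at once if the spare pack or another thing on the bench is shifted by more than 30 mm (distance of any of spare_pack, glue, fan, driver, partsbin, tin from where it was at the start of the episode above 0.03 m).
It fails at once if the glue bottle is knocked over (angle between glue's own z axis and vertical above 0.6 rad).
It also fails if it takes over 64 s, if anything falls off the work surface, if the arm or the gripper's body presses on something with over 40 N, if the wrist force passes 120 N, or if a joint passes its speed limit or range.

ROBOT

A 7-joint arm with a two-finger parallel gripper is mounted at the origin on the work surface. World frame = base frame: x ahead of the robot, y to its left, z up, the work surface at z = 0. Lengths are in m, angles in rad, forces in N, time in s.
With the tool pointing down it reaches from about 0.4 to 0.85 m from the base axis. Payload 10.4 kg.
Tool frame: the origin (TCP) lies between the finger pads; the fingertips stand 11 mm ahead of it and the grasp point (between the pads) lies 8 mm behind it; x points along the fingers, y is the direction in which the jaws open and shut, and the axes are right-handed (so a half turn about x gives the same grasp; the last joint's range is limited). The gripper opens to 87 mm and grips with 3 to 60 N. Pads are 19 mm wide; open, the fingers measure 117 mm over their backs; the gripper's body (75 mm by 190 mm) begins 51 mm behind the grasp point.
Start: joints at [-1.315, 0.332, -0.065, 1.46, 0.022, 1.35, -0.088], TCP at [0.172, 0.601, 0.234] pointing down, gripper open.
Joint ranges: [-2.6, 2.6], [-0.5, 2.12], [-1.47, 1.34], [0.16, 2.42], [-1.27, 4.41], [0.06, 2.06], [-2.6, 2.6]. Speed limits (rad/s): [2.22, 2.22, 2.79, 2.79, 3.14, 3.14, 3.14].

INTERFACE

Orientations are given as a unit quaternion [x, y, z, w].
In Python, from bench import r, cams, ticket gives the robot as it stands. The module is installed in compiled form; this text tells all that it offers.
- The arm moves only by the tool drive_tool, never from a script. Its argument "moves" is text: rows parted by semicolons, each of 5 numbers parted by spaces: the shift along the world's x, y, z in m, then the turn about the world's z in degrees, then the closure, from 0 (fully open) to 1 (shut). In form: x y z twist grip; .... A call has 1 to 20 rows; each row shifts and turns the commanded pose from where the row before left it; what a row does not reach is not made up. A row lasts 1/8 s, in which the tool goes at most 62.5 mm and 10.7 degrees, less where a joint would pass 70% of its speed; a pose out of reach is approached as far as the arm can. A call is refused whole if a number of a shift passes 0.0625 or a number of a turn 10.7, either way. A call with a gripper value outside its range is refused whole. The fingers move at their own pace and stop on an object; "newtons" is the grip in N (left out, the last holds). Time passes only in rows, so rows that do not move let the fingers close. It gives the time, the measured TCP pose, the force and the opening at its end, in the units of the state.
- r.read_state(): the state, without advancing time (a new reading comes with each control period).
- cams.camera(name): name is "scene" or "top"; returns a dict with "color" (420x560x3 uint8, red, green, blue), "fx", "fy", "cx", "cy" (pixels), "extrinsics" (4x4, takes a point from camera to world coordinates). Camera axes: x right, y down, z forward; pixel columns grow to the right and rows downward; lengths in m; the calibration is good to about 2 mm. A picture is of the moment at which its call begins. There is no depth.
- ticket.close_job(): hands the job in, once; it reports no verdict.
The state is a dict: "time": time; "joint_positions": joint angles; "joint_vel": joint speeds; "joint_torque": joint torques, N m; "ee_pos": TCP position; "eef_rot": TCP orientation; "ft_force": force on the tool from outside, world axes, zero at the start; "torque": the same for the moment, N m; "width": finger opening in m.
Only numpy, scipy, OpenCV 4.12 (cv2) and the standard library are available. Lean on these libraries where they do the work, as an engineer would, in place of code of your own. Each camera call takes 0.05 s, during which the arm holds its last target.

## Working session

There is one attempt and no reset: what is moved stays moved. The work goes in short steps, Python scripts to look and compute and a tool call to move; the robot and the scene stay as the last step left them, time stands still between calls to the robot, and variables do not carry over. Pictures are saved under pics/ and viewed, and the job is handed in when it is done.

Besides the shell and the picture viewer there is one more tool, called after "Request:" by a JSON object that holds its "method" and its "body". drive_tool: Moves the arm, as the interface text tells. Its arguments: {"type":"object","properties":{"moves":{"type":"string"},"newtons":{"type":"number"}},"required":["moves"]}

```bash
mkdir -p pics; cat > h.py <<'E'
import numpy as np, cv2, json
from bench import r, cams, ticket
def snap(n,f):
    c=cams.camera(n); cv2.imwrite(f'pics/{f}.png',c['color'][:,:,::-1]); np.savez(f'pics/{f}.npz',**c); return c
def load(f): return np.load(f'pics/{f}.npz')
def ray(c,u,v,z):
    E=c['extrinsics']; d=E[:3,:3]@np.array([(u-c['cx'])/c['fx'],(v-c['cy'])/c['fy'],1]); o=E[:3,3]
    return o+d*(z-o[2])/d[2]
def proj(c,p):
    E=c['extrinsics']; q=E[:3,:3].T@(np.array(p)-E[:3,3]); return np.array([c['cx']+c['fx']*q[0]/q[2],c['cy']+c['fy']*q[1]/q[2]])
E
python3 - <<'E'
from h import *
for n in ('scene','top'):
    c=snap(n,n+'0'); print(n,c['fx'],c['cx'],c['cy'],c['extrinsics'].round(3).tolist())
s=r.read_state(); print(s)
E
```

```text
scene 498.357935488309 282.0425654272184 211.54365056584592 [[0.74, 0.526, -0.42, 1.062], [0.673, -0.568, 0.474, -0.478], [0.01, -0.633, -0.774, 0.934], [0.0, 0.0, 0.0, 1.0]]
top 450.45102453209284 281.7720878426324 207.4728421006323 [[-0.021, -0.999, 0.047, 0.526], [-1.0, 0.021, 0.003, 0.058], [-0.004, -0.047, -0.999, 1.209], [0.0, 0.0, 0.0, 1.0]]
{'time': 0.1, 'joint_positions': array([-1.31455752,  0.33282058, -0.06468006,  1.46083682,  0.02162455,
        1.34986719, -0.08851454]), 'joint_vel': array([ 0.00011154, -0.00248971, -0.00104052, -0.00177802, -0.0012873 ,
       -0.00129817, -0.0016885 ]), 'joint_torque': array([ 7.75918725e-04, -6.24548578e+01,  2.41993542e-02, -3.90717387e+01,
       -6.14373246e-02,  3.65762576e-02,  5.69011411e-05]), 'ee_pos': array([0.17195939, 0.60055356, 0.2328358 ]), 'eef_rot': array([ 0.09783268,  0.70027626, -0.09870442,  0.7002138 ]), 'ft_force': array([-0.45382063,  0.19140304,  0.3454403 ]), 'torque': array([ 0.03324295, -0.04227635, -0.00019292]), 'width': 0.08679026991947023}
```

View pics/scene0.png

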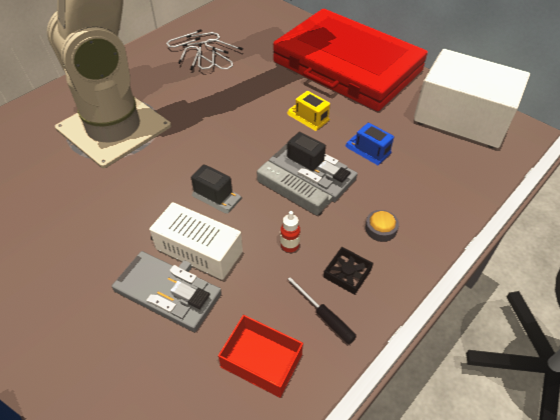

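View pics/top0.png

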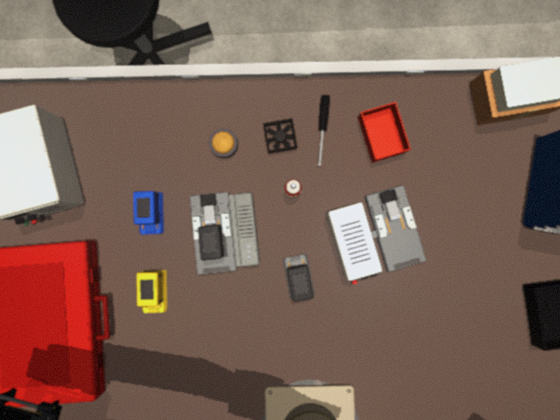

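The top view shows two dark packs. The one at (210,240) sits in a dock beside a grey power section, so it is the charger pack. The one at (299,280) stands on the open bench, so it is the spare. The blue (147,210) and yellow (150,290) blocks are look-alikes. The empty dock at (396,230), beside the white box, is the unit. I'll confirm this in enlarged crops.

```bash
python3 - <<'E'
from h import *
a=cv2.imread('pics/top0.png'); 
x=cv2.resize(a[180:290,170:270],None,fx=5,fy=5,interpolation=cv2.INTER_CUBIC); cv2.imwrite('pics/zc.png',x)
x=cv2.resize(a[170:290,320:440],None,fx=5,fy=5,interpolation=cv2.INTER_CUBIC); cv2.imwrite('pics/zu.png',x)
E
```

```text
(no output)
```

View pics/zc.png

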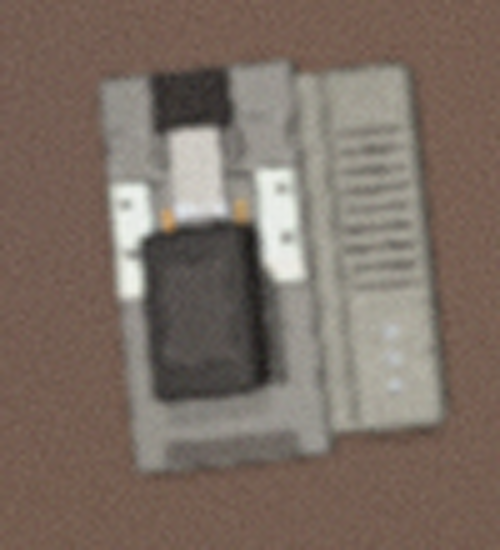

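View pics/zu.png

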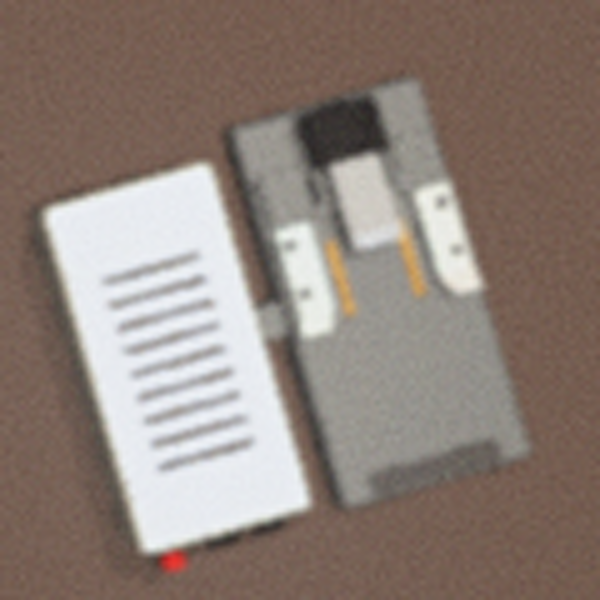

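```bash
cat >> h.py <<'E'
def edge(g,p,q,w=4,n=40,trim=.1):
    # subpixel line along strongest gradient near segment p-q
    p,q=np.array(p,float),np.array(q,float); d=(q-p)/np.linalg.norm(q-p); nn=np.array([-d[1],d[0]])
    s=np.arange(-w,w+.01,.25); P=[]
    g=cv2.GaussianBlur(g.astype(np.float32),(0,0),.7)
    for t in np.linspace(trim,1-trim,n):
        b=p+t*(q-p); xy=b+s[:,None]*nn
        v=cv2.remap(g,xy[:,0].astype(np.float32)[None],xy[:,1].astype(np.float32)[None],cv2.INTER_LINEAR)[0]
        k=np.abs(np.gradient(v)); k=np.where(k>.5*k.max(),k,0); P.append(b+nn*(k*s).sum()/k.sum())
    P=np.array(P,np.float32); vx,vy,x,y=cv2.fitLine(P,cv2.DIST_HUBER,0,.01,.01).ravel()
    L=np.cross([x,y,1],[x+vx,y+vy,1]); L=L/np.hypot(L[0],L[1]); print('resid',np.abs(P@L[:2]+L[2]).mean().round(2)); return L
def X(a,b): c=np.cross(a,b); return c[:2]/c[2]
E
python3 - <<'E'
from h import *
c=load('top0'); g=cv2.cvtColor(c['color'],cv2.COLOR_RGB2GRAY)
def quad(pts,off,z,skip=()):
    pts=[np.array(p)/5+off for p in pts]
    L=[edge(g,pts[i],pts[(i+1)%4]) for i in range(4)]
    C=[X(L[i-1],L[i]) for i in range(4)]
    W=np.array([ray(c,*p,z)[:2] for p in C]); return W
def rep(n,W):
    print(n,W.round(4).tolist(),'sides',[np.linalg.norm(W[i]-W[(i+1)%4]).round(4) for i in range(4)])
    print('  dirs',[np.degrees(np.arctan2(*(W[(i+1)%4]-W[i])[::-1])).round(2) for i in range(4)],'ctr',W.mean(0).round(4))
o=(169.6,179.6)
rep('chargerdock',quad([(102,80),(291,63),(328,452),(142,470)],o,.025))
rep('packtop',quad([(148,236),(250,226),(265,385),(158,397)],o,.09))
rep('padC',quad([(155,75),(229,70),(230,127),(157,130)],o,.05))
o=(319.6,169.6)
rep('unitdock',quad([(230,130),(415,80),(530,455),(345,507)],o,.025))
rep('padU',quad([(300,112),(372,97),(385,150),(312,165)],o,.05))
rep('box',quad([(45,210),(210,163),(310,505),(145,555)],o,.082))
E
```

```text
resid 0.37
resid 0.75
resid 0.77
resid 0.74
chargerdock [[0.6184, 0.306], [0.6257, 0.2059], [0.4255, 0.1849], [0.4153, 0.2772]] sides [np.float64(0.1004), np.float64(0.2013), np.float64(0.0928), np.float64(0.2052)]
  dirs [np.float64(-85.82), np.float64(-174.03), np.float64(96.33), np.float64(8.08)] ctr [0.5212 0.2435]
resid 0.39
resid 0.29
resid 0.1
resid 0.13
packtop [[0.5383, 0.2724], [0.5461, 0.2114], [0.4568, 0.2071], [0.4517, 0.266]] sides [np.float64(0.0615), np.float64(0.0894), np.float64(0.0591), np.float64(0.0869)]
  dirs [np.float64(-82.77), np.float64(-177.26), np.float64(94.97), np.float64(4.24)] ctr [0.4982 0.2392]
resid 0.13
resid 0.14
resid 0.15
resid 0.06
padC [[0.6186, 0.2733], [0.6225, 0.2328], [0.5924, 0.2294], [0.5892, 0.2716]] sides [np.float64(0.0408), np.float64(0.0303), np.float64(0.0423), np.float64(0.0294)]
  dirs [np.float64(-84.5), np.float64(-173.69), np.float64(94.34), np.float64(3.35)] ctr [0.6057 0.2518]
resid 0.44
resid 0.2
resid 1.52
resid 0.85
unitdock [[0.6082, -0.1618], [0.6338, -0.2593], [0.4378, -0.3106], [0.4202, -0.2103]] sides [np.float64(0.1008), np.float64(0.2026), np.float64(0.1019), np.float64(0.1941)]
  dirs [np.float64(-75.27), np.float64(-165.31), np.float64(99.94), np.float64(14.46)] ctr [ 0.525  -0.2355]
resid 0.33
resid 0.06
resid 0.11
resid 0.13
padU [[0.6163, -0.186], [0.623, -0.2295], [0.5963, -0.237], [0.5855, -0.1942]] sides [np.float64(0.0441), np.float64(0.0277), np.float64(0.0441), np.float64(0.0318)]
  dirs [np.float64(-81.2), np.float64(-164.36), np.float64(104.17), np.float64(15.03)] ctr [ 0.6053 -0.2117]
resid 0.06
resid 0.09
resid 0.07
resid 0.06
box [[0.5672, -0.0533], [0.5899, -0.1386], [0.4165, -0.185], [0.3934, -0.0996]] sides [np.float64(0.0883), np.float64(0.1795), np.float64(0.0884), np.float64(0.1798)]
  dirs [np.float64(-75.12), np.float64(-165.04), np.float64(105.1), np.float64(14.91)] ctr [ 0.4917 -0.1191]
```

```bash
cat > ov.py <<'E'
from h import *
def fr(x,y,deg):
    a=np.radians(deg); return np.array([x,y]),np.array([[np.cos(a),-np.sin(a)],[np.sin(a),np.cos(a)]])
def draw(name,fname,F,side,box,s,pack=False,out='o'):
    c=load(fname); t,R=F; a=c['color'][:,:,::-1]; x0,y0,x1,y1=box
    im=cv2.resize(a[y0:y1,x0:x1],None,fx=s,fy=s,interpolation=cv2.INTER_CUBIC)
    def poly(P,z,col):
        Q=[(proj(c,[*(t+R@np.array(p)),z])-[x0,y0]+.5)*s-.5 for p in P]
        cv2.polylines(im,[np.round(np.array(Q)*8).astype(int)],True,col,1,cv2.LINE_AA,3)
    rect=lambda a,b,d,e:[(a,d),(b,d),(b,e),(a,e)]
    poly(rect(-.095,.111,-.052,.052),.025,(0,255,0))
    poly(rect(.081,.111,-.02,.02),.05,(0,255,255))
    poly(rect(-.002,.056,-.052,-.03),.035,(255,0,255)); poly(rect(-.002,.056,.03,.052),.035,(255,0,255))
    if side>0: poly(rect(-.1,.08,.077,.165),.082,(255,0,0))
    else: poly(rect(-.095,.095,-.114,-.066),.042,(255,0,0))
    if pack: poly(rect(-.055,.03,-.027,.027),.09,(0,0,255))
    cv2.imwrite(f'pics/{out}.png',im)
E
cat > o1.py <<'E'
from ov import *
U=fr(.513,-.2386,14.95); C=fr(.5101,.2434,5.0)
draw('u','top0',U,1,(320,170,440,290),5,out='ou1'); draw('c','top0',C,-1,(170,180,270,290),5,True,out='oc1')
draw('u','scene0',U,1,(100,190,260,340),4,out='ou2'); draw('c','scene0',C,-1,(240,120,370,220),5,True,out='oc2')
a=[cv2.imread(f'pics/{k}.png') for k in('ou1','oc1','ou2','oc2')]
for n,(i,j) in {'m1':(0,1),'m2':(2,3)}.items():
    h=max(a[i].shape[0],a[j].shape[0]); 
    m=np.hstack([cv2.copyMakeBorder(k,0,h-k.shape[0],0,0,0) for k in(a[i],a[j])]); cv2.imwrite(f'pics/{n}.png',cv2.resize(m,None,fx=.72 if n=='m1' else .62,fy=.72 if n=='m1' else .62,interpolation=cv2.INTER_AREA))
E
python3 o1.py
```

```text
(no output)
```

View pics/m1.png

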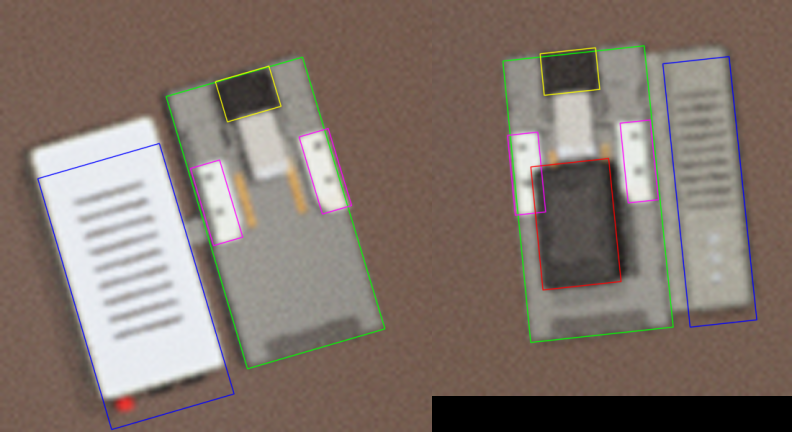

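View pics/m2.png

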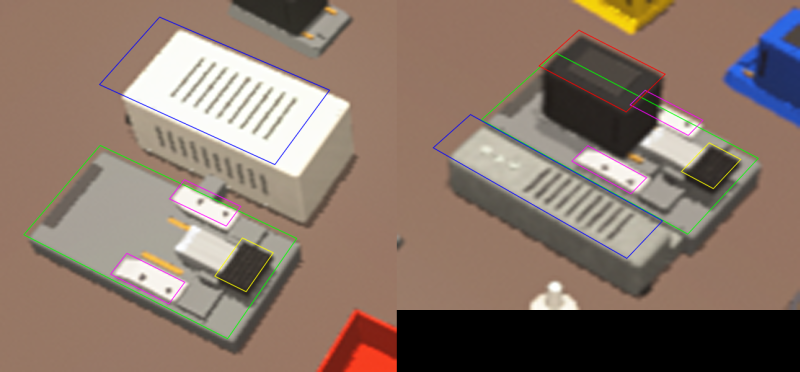

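The overlay matches both docks in both views: unit pad at (248,94) and charger pad at (570,72) in m1, with rails and floors lined up. The dark pack on the charger is confirmed.

```bash
python3 - <<'E'
from h import *
from scipy.spatial.transform import Rotation as R
s=r.read_state(); M=R.from_quat(s['eef_rot']).as_matrix(); print(M.round(3)); print(np.degrees(np.arctan2(M[1,1],M[0,1])), s['ee_pos'])
E
```

```text
[[-0.     0.275  0.961]
 [-0.001  0.961 -0.275]
 [-1.    -0.001  0.   ]]
74.023181969802 [0.17195939 0.60055356 0.2328358 ]
```

Request:
{"method": "drive_tool", "body": {"moves": "0.036 -0.029 0 1.75 1;0.036 -0.029 0 1.75 1;0.036 -0.029 0 1.75 1;0.036 -0.029 0 1.75 1;0.036 -0.029 0 1.75 1;0.036 -0.029 0 1.75 1;0.036 -0.029 0 1.75 1;0.036 -0.029 0 1.75 1;0.036 -0.029 0 1.75 1;0.036 -0.029 0 1.75 1;0.036 -0.029 0 1.75 1;0.036 -0.029 0 1.75 1;0 0 0 0 1;0 0 0 0 1", "newtons": 20}}

```text
time: 1.85
ee_pos: [0.6035, 0.2534, 0.233]
eef_rot: [-0.031, 0.707, 0.031, 0.706]
ft_force: [0.6, 1.0, -0.1]
width: 0.0001
```

Request:
{"method": "drive_tool", "body": {"moves": "0.002 -0.0015 -0.05 0 1;0 0 -0.05 0 1;0 0 -0.045 0 1;0 0 -0.018 0 1;0 0 0 0 1"}}

```text
time: 2.48
ee_pos: [0.6052, 0.2521, 0.0703]
eef_rot: [-0.031, 0.707, 0.031, 0.706]
ft_force: [0.8, -0.2, 0.4]
width: 0.0003
```

```bash
python3 - <<'E'
from h import *
c=snap('scene','s1'); cv2.imwrite('pics/s1z.png',cv2.resize(c['color'][80:240,220:400,::-1],None,fx=4,fy=3.75)[:, :])
print(r.read_state()['ee_pos'])
E
```

```text
[0.60626679 0.25227458 0.07185357]
```

View pics/s1z.png

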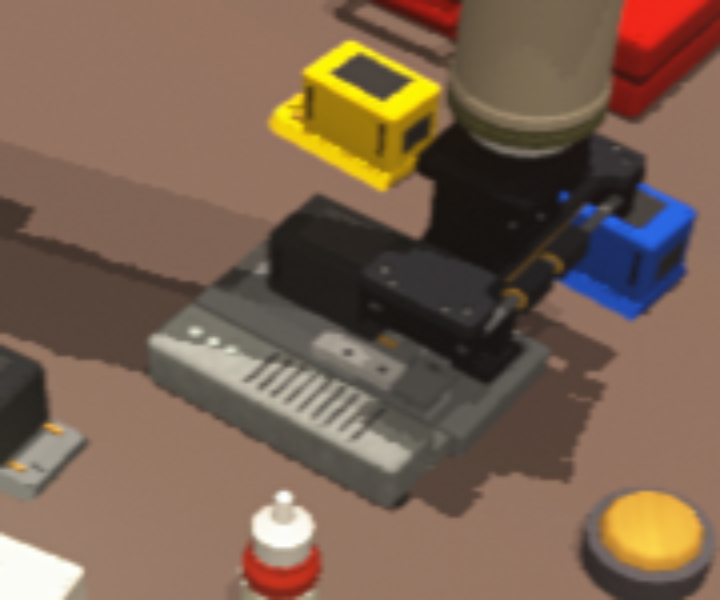

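The tips are over the pad at about (520,350), clear of the pack.

Request:
{"method": "drive_tool", "body": {"moves": "0 0 -0.008 0 1;0 0 -0.004 0 1;0 0 -0.003 0 1;0 0 -0.001 0 1;0 0 0 0 1"}}

```text
time: 3.15
ee_pos: [0.6087, 0.252, 0.0571]
eef_rot: [-0.03, 0.704, 0.032, 0.709]
ft_force: [4.3, 0.0, 7.2]
width: 0.0006
```

```bash
python3 - <<'E'
from h import *
c=snap('scene','s2'); cv2.imwrite('pics/s2z.png',cv2.resize(c['color'][80:240,220:400,::-1],None,fx=4,fy=3.75)[:, :])
s=r.read_state();print(s['ee_pos'],s['ft_force'])
E
```

```text
[0.60876931 0.25199504 0.05720792] [4.30641224 0.62158593 7.73019493]
```

View pics/s2z.png

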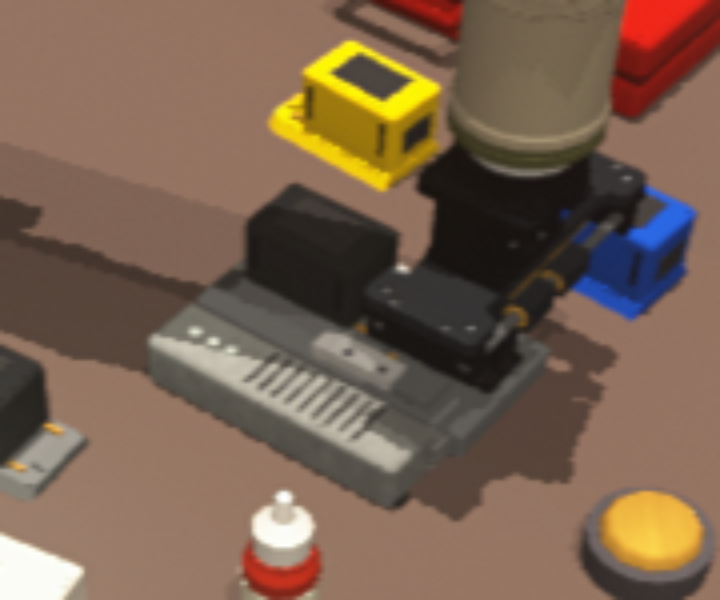

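The catch let go: the block moved back toward the mouth, now around (320,250) in the crop.

Request:
{"method": "drive_tool", "body": {"moves": "0 0 0.03 0 1;0 0 0.05 0 1;0 0 0.05 0 0;0 0 0 0 0;0 0 0 0 0"}}

```text
time: 3.82
ee_pos: [0.6059, 0.2514, 0.1844]
eef_rot: [-0.031, 0.706, 0.031, 0.706]
ft_force: [0.0, 1.0, -0.6]
width: 0.0226
```

```bash
python3 - <<'E'
from ov import *
snap('top','t3');snap('scene','s3')
C=fr(.5101-.0199,.2434-.0017,5.0)
draw('c','top0',C,-1,(170,180,270,290),5,True,out='oc1')
draw('c','t3',C,-1,(170,180,270,290),5,True,out='a3'); draw('c','s3',C,-1,(240,120,370,220),5,True,out='b3')
a,b=[cv2.imread(f'pics/{k}.png') for k in('a3','b3')]
h=550; m=np.hstack([a,cv2.copyMakeBorder(b,0,50,0,0,0)]); cv2.imwrite('pics/m3.png',cv2.resize(m,None,fx=.69,fy=.69,interpolation=cv2.INTER_AREA))
print(r.read_state()['ee_pos'])
E
```

```text
[0.60536286 0.25115279 0.18322099]
```

View pics/m3.png

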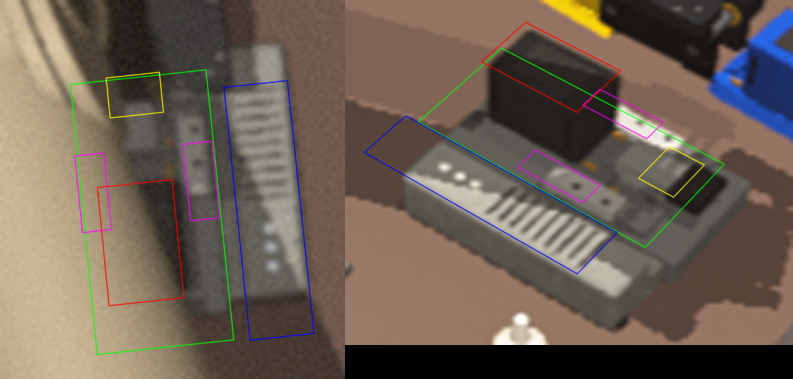

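Request:
{"method": "drive_tool", "body": {"moves": "-0.043 -0.0036 0 0 0;-0.043 -0.0036 0 0 0;-0.0405 -0.0034 0 0 0;0 0 -0.03 0 0;0 0 -0.04 0 0;0 0 -0.035 0 0;0 0 -0.022 0 0;0 0 0 0 0"}}

```text
time: 4.92
ee_pos: [0.4778, 0.2398, 0.0553]
eef_rot: [-0.032, 0.708, 0.03, 0.705]
ft_force: [-1.0, 0.7, 0.2]
width: 0.0867
```

```bash
python3 - <<'E'
from h import *
c=snap('scene','s4'); cv2.imwrite('pics/s4z.png',cv2.resize(c['color'][80:240,220:400,::-1],None,fx=4,fy=3.75)[:, :])
s=r.read_state();print(s['ee_pos'],s['ft_force'],s['width'])
E
```

```text
[0.4788233  0.24031395 0.05679777] [ 0.25477046  0.35048883 -0.24028407] 0.08690729754700045
```

View pics/s4z.png

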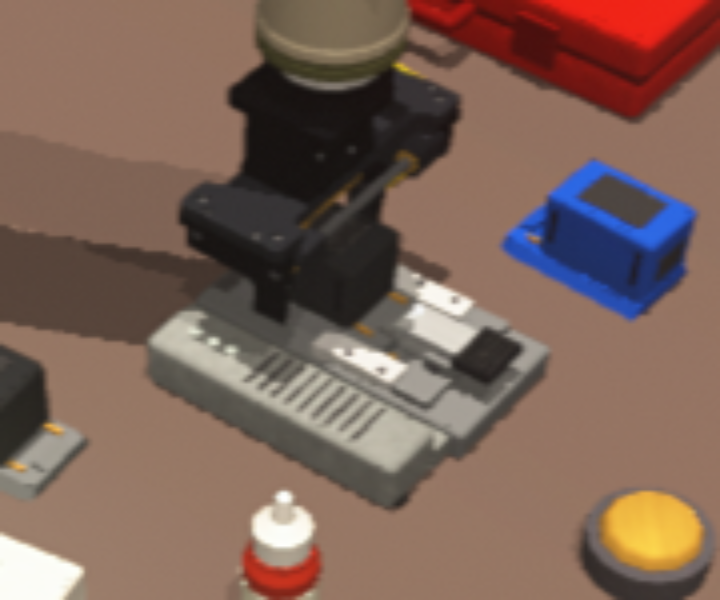

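The pack (350,270) is between the fingers. Close and draw back.

Request:
{"method": "drive_tool", "body": {"moves": "0 0 0 0 1;0 0 0 0 1;0 0 0 0 1;0 0 0 0 1;0 0 0 0 1;0 0 0 0 1", "newtons": 35}}

```text
time: 5.72
ee_pos: [0.4796, 0.241, 0.0579]
eef_rot: [-0.031, 0.706, 0.031, 0.707]
ft_force: [-2.0, 0.6, 4.2]
width: 0.0537
```

Request:
{"method": "drive_tool", "body": {"moves": "-0.01 -0.0009 0 0 1;-0.012 -0.001 0 0 1;-0.012 -0.001 0 0 1;-0.012 -0.001 0 0 1;-0.01 -0.0009 0 0 1;0 0 0 0 1;0 0 0.01 0 1;0 0 0.02 0 1;0 0 0.04 0 1;0 0 0.06 0 1;0 0 0.02 0 1;0 0 0 0 1"}}

```text
time: 7.22
ee_pos: [0.4233, 0.2361, 0.2084]
eef_rot: [-0.031, 0.706, 0.031, 0.707]
ft_force: [0.6, -1.2, -3.9]
width: 0.0539
```

```bash
python3 - <<'E'
from h import *
c=snap('scene','s5'); cv2.imwrite('pics/s5z.png',cv2.resize(c['color'][60:240,180:400,::-1],None,fx=3.4,fy=3.3))
s=r.read_state();print(s['ee_pos'],s['ft_force'],s['width'])
E
```

```text
[0.42274537 0.23573429 0.20686751] [ 0.09961396 -1.12727326 -3.51010871] 0.053905742556621006
```

View pics/s5z.png

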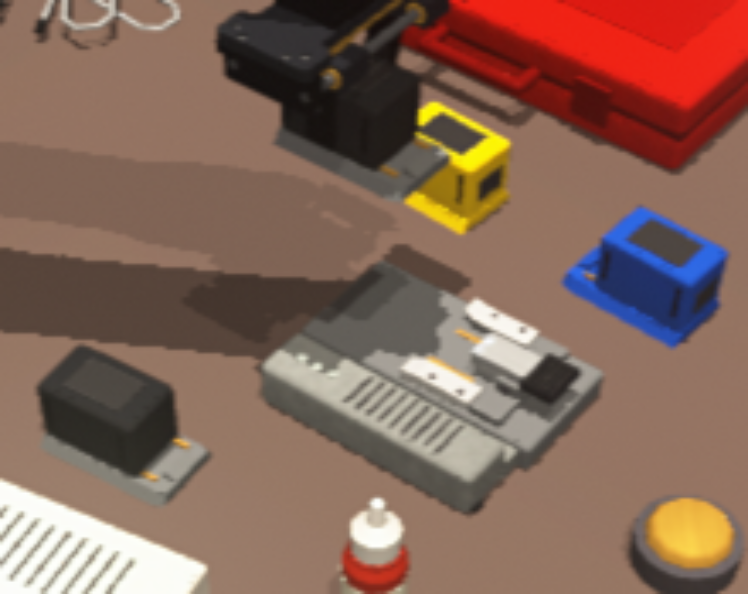

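The pack is held level at (370,140), clear of everything. Carry it over to the unit.

Request:
{"method": "drive_tool", "body": {"moves": "0.003 -0.03 0 0.8 1;0.003 -0.042 0 0.8 1;0.003 -0.042 0 0.8 1;0.003 -0.042 0 0.8 1;0.003 -0.042 0 0.8 1;0.003 -0.042 0 0.8 1;0.002 -0.042 0 0.8 1;0 -0.042 0 0.8 1;0 -0.042 0 0.8 1;0 -0.042 0 0.8 1;0 -0.042 0 0.8 1;0 -0.04 0 0.8 1;0 0 0 0.4 1;0 0 0 0 1;0 0 0 0 1"}}

```text
time: 9.15
ee_pos: [0.4434, -0.2527, 0.2068]
eef_rot: [-0.093, 0.701, 0.093, 0.701]
ft_force: [-0.7, 0.1, -3.0]
width: 0.0538
```

```bash
python3 - <<'E'
from h import *
from scipy.spatial.transform import Rotation as R
s=r.read_state();M=R.from_quat(s['eef_rot']).as_matrix();print(s['ee_pos'],s['width'],np.degrees(np.arctan2(M[1,1],M[0,1])),M[2,0])
E
```

```text
[ 0.44337953 -0.25274898  0.20682278] 0.05383888557385338 105.11124888615177 -0.9999987762379873
```

Request:
{"method": "drive_tool", "body": {"moves": "0 -0.0045 -0.03 0 1;0 0 -0.04 0 1;0 0 -0.04 0 1;0 0 -0.022 0 1;0 0 0 0 1;0 0 0 0 1"}}

```text
time: 9.9
ee_pos: [0.4442, -0.2584, 0.0765]
eef_rot: [-0.093, 0.701, 0.093, 0.701]
ft_force: [-0.2, -0.2, -2.6]
width: 0.0541
```

```bash
cat > v.py <<'E'
import sys
from h import *
n=sys.argv[1]
t=snap('top','t'+n);s=snap('scene','s'+n)
a=cv2.resize(t['color'][160:300,320:450,::-1],None,fx=3,fy=3,interpolation=cv2.INTER_CUBIC); b=cv2.resize(s['color'][185:345,100:232,::-1],None,fx=3,fy=2.625,interpolation=cv2.INTER_CUBIC)
cv2.imwrite(f'pics/v{n}.png',np.hstack([a,b])); q=r.read_state(); print(q['ee_pos'],q['ft_force'],q['width'])
E
python3 v.py 6
```

```text
[ 0.44432495 -0.25855457  0.07676886] [ 0.11828853  0.61460582 -2.72814956] 0.0541939609186066
```

View pics/v6.png

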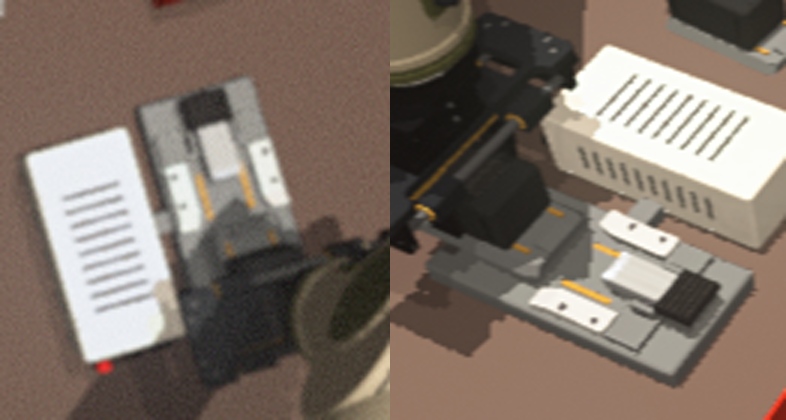

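```bash
python3 - <<'E'
from ov import *
t,R=fr(.513,-.2386,14.95)
c=load('t6'); hsv=cv2.cvtColor(c['color'],cv2.COLOR_RGB2HSV)
m=cv2.inRange(hsv,(8,80,70),(28,255,255)); m[:, :360]=0; m[:,440:]=0;m[:200]=0;m[290:]=0
n,l,st,ce=cv2.connectedComponentsWithStats(m)
for i in range(1,n):
    if st[i,4]>2: print(st[i],ce[i].round(1),[ (R.T@(ray(c,*ce[i],z)[:2]-t)*1e3).round(1).tolist() for z in(.0255,.0545)])
# white rails
w=cv2.inRange(hsv,(0,0,150),(180,40,255)); w[:,:365]=0;w[:,425:]=0;w[:205]=0;w[245:]=0
n,l,st,ce=cv2.connectedComponentsWithStats(w)
for i in range(1,n):
    if st[i,4]>20: print('w',st[i],ce[i].round(1),(R.T@(ray(c,*ce[i],.035)[:2]-t)*1e3).round(1))
print(R.T@(r.read_state()['ee_pos'][:2]-t)*1e3)
E
```

```text
[410 200   4   3   7] [411.3 200.7] [[66.6, -59.7], [67.1, -51.3]]
[412 200  28  40 434] [428.4 216.3] [[14.8, -90.8], [16.7, -81.7]]
[400 217   5  12  32] [401.9 222.8] [[17.9, -19.2], [19.7, -11.8]]
[385 218   6  15  35] [387.6 225. ] [[22.9, 18.5], [24.5, 25.0]]
[418 228   3   2   3] [419.  228.3] [[-8.4, -58.0], [-6.0, -49.7]]
[409 237   3   5  10] [410.2 238.7] [[-27.9, -28.0], [-25.1, -20.4]]
[423 239   4   5   9] [424.9 241.3] [[-45.2, -62.9], [-41.9, -54.4]]
[395 241   3   5  10] [396.1 243.2] [[-29.0, 10.8], [-26.1, 17.5]]
[391 255   2   3   4] [391.8 255.8] [[-57.1, 31.2], [-53.5, 37.4]]
[419 279   3   2   4] [420.2 279.8] [[-137.4, -22.1], [-131.8, -14.6]]
[414 281   6   4   8] [416.6 281.9] [[-140.0, -11.4], [-134.4, -4.2]]
[413 283   3   6   9] [413.9 285.3] [[-146.6, -2.0], [-140.8, 5.0]]
[421 282   2   3   5] [421.4 282.8] [[-145.8, -22.7], [-140.0, -15.2]]
[417 286   6   2   6] [419.5 286.2] [[-152.7, -15.4], [-146.8, -8.1]]
[405 288   3   1   3] [406. 288.] [[-147.5, 19.7], [-141.7, 26.2]]
w [373 205  16  38 317] [380.5 222.4] [34.9 36.4]
w [386 205  16  25 229] [393.8 214.8] [44.2 -2.5]
w [400 205  17  27 221] [408.7 216.8] [ 28.6 -38.4]
w [365 212  11  33 196] [368.5 233.2] [16.8 74.4]
[-71.4982946   -1.56261991]
```

Pack and dock contacts (top-view orange blobs) show the pack about 1 mm off toward -y and square to the dock. Correct that and lower.

Request:
{"method": "drive_tool", "body": {"moves": "-0.0003 0.0011 -0.01 0 1;0 0 -0.006 0 1;0 0 -0.003 0 1;0 0 -0.001 0 1;0 0 0 0 1"}}

```text
time: 10.62
ee_pos: [0.443, -0.257, 0.0576]
eef_rot: [-0.091, 0.701, 0.094, 0.701]
ft_force: [-16.0, 10.6, 39.8]
width: 0.0542
```

Request:
{"method": "drive_tool", "body": {"moves": "0 0 0.0015 0 1;0 0 0 0 1"}}

```text
time: 10.88
ee_pos: [0.4432, -0.2572, 0.0577]
eef_rot: [-0.092, 0.701, 0.093, 0.701]
ft_force: [-4.7, 4.7, 12.9]
width: 0.0541
```

```bash
python3 v.py 7
```

```text
[ 0.44319349 -0.25723614  0.05772218] [-5.87797254  4.77605668 13.07231052] 0.053798170082400266
```

View pics/v7.png

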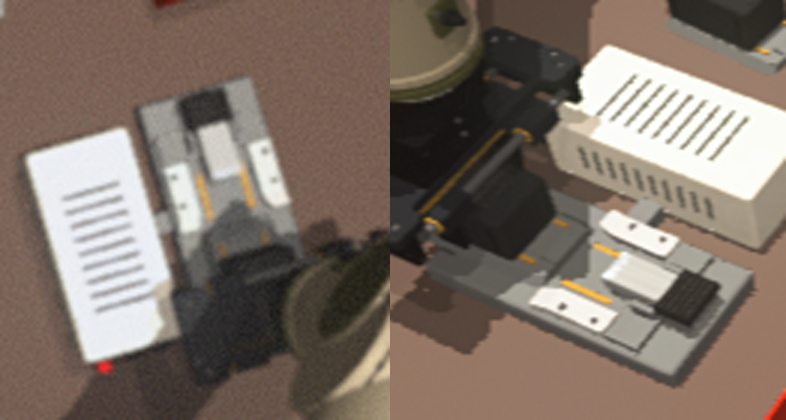

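The pack rests flat on the floor just before the rails. Ease up slightly and start the slide.

Request:
{"method": "drive_tool", "body": {"moves": "0 0 0.0006 0 1;0.0048 0.0013 0 0 1;0.0058 0.00155 0 0 1;0.0058 0.00155 0 0 1;0 0 0 0 1", "newtons": 45}}

```text
time: 11.6
ee_pos: [0.4601, -0.2537, 0.0578]
eef_rot: [-0.093, 0.701, 0.092, 0.701]
ft_force: [-0.5, -2.4, 2.0]
width: 0.054
```

```bash
python3 v.py 8; python3 - <<'E'
from ov import *
t,R=fr(.513,-.2386,14.95); print(R.T@(r.read_state()['ee_pos'][:2]-t)*1e3, R.T@r.read_state()['ft_force'][:2])
E
```

```text
[ 0.46002578 -0.25361171  0.05782552] [ 0.96133816 -3.04020943  0.24003289] 0.053654908542445576
[-55.05377263  -0.83750133] [ 0.14449701 -3.18530455]
```

View pics/v8.png

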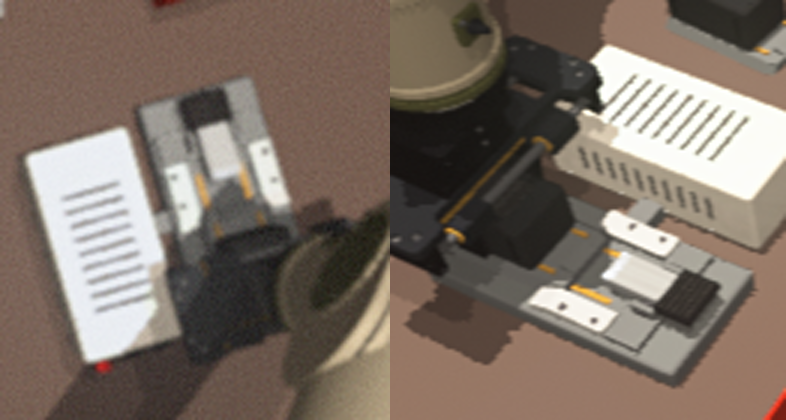

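Request:
{"method": "drive_tool", "body": {"moves": "0.0058 0.00155 0 0 1;0.0058 0.00155 0 0 1;0.0058 0.00155 0 0 1;0.0048 0.0013 0 0 1;0 0 0 0 1"}}

```text
time: 12.32
ee_pos: [0.4817, -0.2474, 0.0578]
eef_rot: [-0.092, 0.701, 0.092, 0.701]
ft_force: [-1.3, -1.4, 3.9]
width: 0.0538
```

```bash
python3 - <<'E'
from ov import *
t,R=fr(.513,-.2386,14.95); print(R.T@(r.read_state()['ee_pos'][:2]-t)*1e3, R.T@r.read_state()['ft_force'][:2])
E
```

```text
[-32.48262432  -0.47280058] [-1.65084211 -1.02831387]
```

Request:
{"method": "drive_tool", "body": {"moves": "0.0048 0.0013 0 0 1;0.0048 0.0013 0 0 1;0.0039 0.001 0 0 1;0 0 0 0 1"}}

```text
time: 12.82
ee_pos: [0.4913, -0.2455, 0.0578]
eef_rot: [-0.091, 0.703, 0.092, 0.699]
ft_force: [-22.1, -1.4, 22.3]
width: 0.0538
```

```bash
python3 v.py 9; python3 - <<'E'
from ov import *
t,R=fr(.513,-.2386,14.95); print(R.T@(r.read_state()['ee_pos'][:2]-t)*1e3, R.T@r.read_state()['ft_force'][:2])
E
```

```text
[ 0.49126779 -0.24550993  0.05784672] [-21.79634888  -1.69194836  20.89064196] 0.05395168375437529
[-22.77919451  -1.06964661] [-21.49505336   3.98825713]
```

View pics/v9.png

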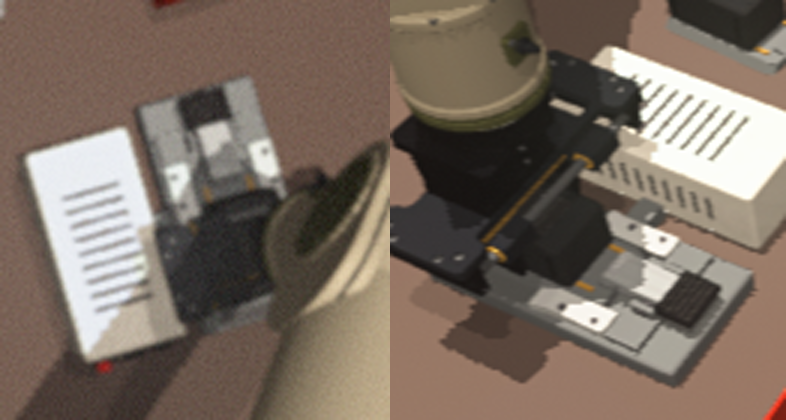

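Request:
{"method": "drive_tool", "body": {"moves": "0.0029 0.0008 0 0 1;0.0029 0.0008 0 0 1;0 0 0 0 1"}}

```text
time: 13.3
ee_pos: [0.4971, -0.2442, 0.0579]
eef_rot: [-0.091, 0.703, 0.092, 0.699]
ft_force: [-22.0, -3.2, 20.8]
width: 0.0539
```

```bash
cat > q.py <<'E'
from ov import *
t,R=fr(.513,-.2386,14.95); s=r.read_state(); print(R.T@(s['ee_pos'][:2]-t)*1e3, R.T@s['ft_force'][:2],s['ft_force'][2],s['ee_pos'][2],s['torque'])
E
python3 q.py
```

```text
[-16.82264429  -1.2538996 ] [-22.03375514   2.59718606] 20.81711665408116 0.0578639569286081 [-0.43256486  4.02656383  0.14223354]
```

Request:
{"method": "drive_tool", "body": {"moves": "0.0029 0.0009 0.0003 0 1;0.0029 0.0009 0.0003 0 1;0.0019 0.0005 0 0 1;0 0 0 0 1"}}

```text
time: 13.8
ee_pos: [0.5051, -0.2419, 0.058]
eef_rot: [-0.091, 0.703, 0.091, 0.699]
ft_force: [-16.7, -5.6, 12.0]
width: 0.0539
```

```bash
python3 q.py; python3 v.py 10
```

```text
[-8.52591908 -1.12205223] [-17.54202034  -1.13615731] 11.98077020162205 0.05796813514737558 [-0.87976388  3.28454271  0.17910601]
[ 0.50500941 -0.24189029  0.05796538] [-16.27820392  -5.3650474   12.06901895] 0.05397084240468572
```

View pics/v10.png

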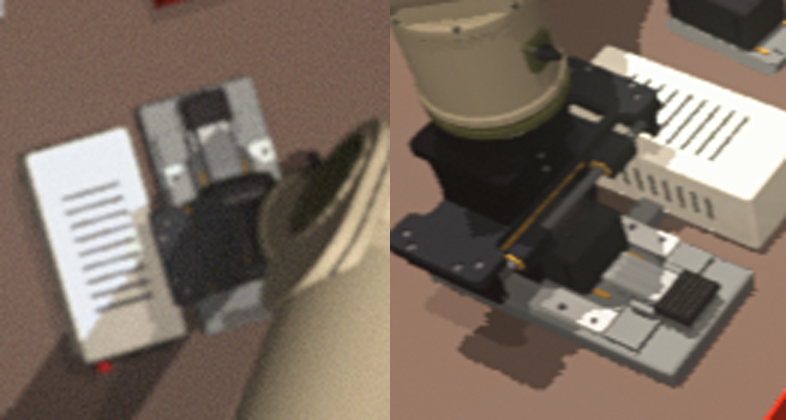

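Request:
{"method": "drive_tool", "body": {"moves": "0.0019 0.0005 0 0 1;0.0019 0.0005 0 0 1;0 0 0 0 1"}}

```text
time: 14.28
ee_pos: [0.5053, -0.2419, 0.0579]
eef_rot: [-0.09, 0.705, 0.091, 0.697]
ft_force: [-34.4, -4.6, 27.6]
width: 0.0543
```

```bash
python3 q.py
```

```text
[-8.23839653 -1.18403589] [-34.43221745   4.40604101] 27.60123411236271 0.05790857674112851 [-0.89739011  6.64712031  0.4451365 ]
```

Motion stopped with rising force, which fits the end stop. Relax the push, open and check.

Request:
{"method": "drive_tool", "body": {"moves": "-0.0029 -0.0008 0 0 1;-0.0019 -0.0005 0 0 1;0 0 0 0 0.7;0 0 0 0 0;0 0 0 0 0;0 0 0 0 0;0 0 0 0 0"}}

```text
time: 15.15
ee_pos: [0.508, -0.2396, 0.0582]
eef_rot: [-0.093, 0.701, 0.093, 0.701]
ft_force: [0.9, -0.4, -0.3]
width: 0.0836
```

```bash
python3 q.py; python3 v.py 11
```

```text
[-5.11169224  0.35143026] [ 0.77931025 -0.59343228] -0.2601528780631003 0.05824299029240457 [0.07202823 0.00213475 0.00550967]
[ 0.50789376 -0.23972282  0.05828962] [ 0.25252462 -0.20670847 -0.27448766] 0.08586806059829817
```

View pics/v11.png

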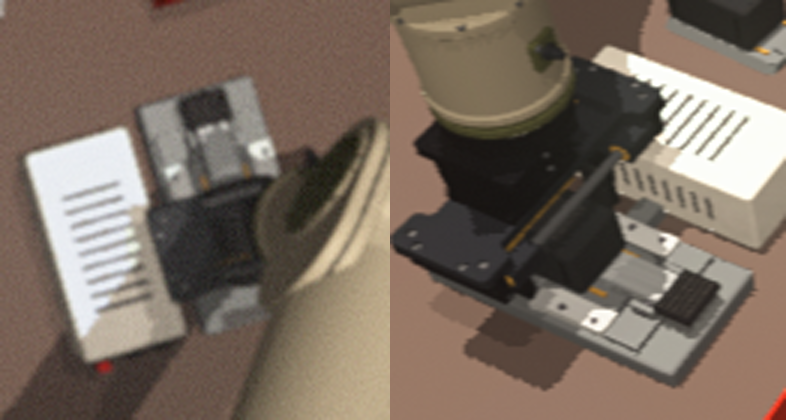

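Request:
{"method": "drive_tool", "body": {"moves": "0 0 0.03 0 0;0 0 0.05 0 0;0 0 0.05 0 0;0 0.05 0.02 0 0;0 0.06 0 0 0;0 0.06 0 0 0;0 0.06 0 0 0;0 0 0 0 0"}}

```text
time: 16.25
ee_pos: [0.5077, -0.0046, 0.2082]
eef_rot: [-0.095, 0.701, 0.096, 0.701]
ft_force: [0.2, -0.8, 1.8]
width: 0.0872
```

```bash
cat > w.py <<'E'
import sys
from ov import *
n=sys.argv[1]; snap('top','t'+n); snap('scene','s'+n)
U=fr(.513,-.2386,14.95)
draw('u','t'+n,U,1,(320,170,440,290),5,True,out='ou1'); draw('u','s'+n,U,1,(100,190,240,320),5,True,out='ou2')
a,b=[cv2.imread(f'pics/{k}.png') for k in('ou1','ou2')]
m=np.hstack([cv2.copyMakeBorder(a,0,50,0,0,0),b]); cv2.imwrite(f'pics/w{n}.png',cv2.resize(m,None,fx=.61,fy=.61,interpolation=cv2.INTER_AREA))
E
python3 w.py 12
```

```text
(no output)
```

View pics/w12.png

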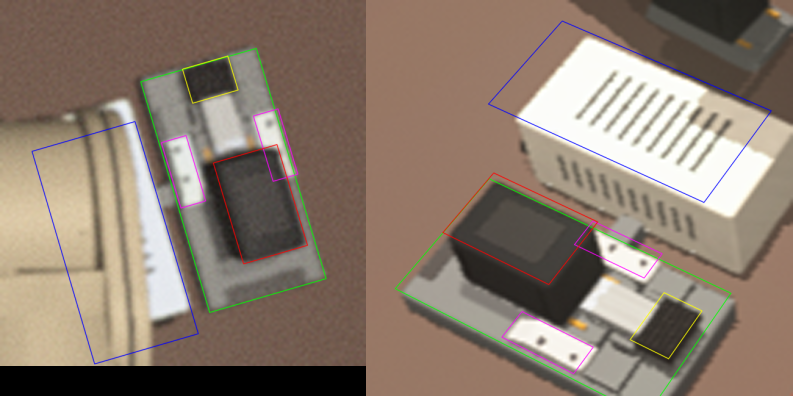

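The pack sits between the rails and the overlay fits within a few mm. I'll compare the pack-to-pad distance with that of the latched pack on the charger at the start.

```bash
cat > chk.py <<'E'
import sys
from ov import *
def meas(f,F):
    t,R=F; c=load(f)
    P=lambda x,y,z: proj(c,[*(t+R@np.array([x,y])),z])
    lab=cv2.cvtColor(c['color'],cv2.COLOR_RGB2GRAY)
    def q(x0,x1,y0,y1,z):
        C=[P(x1,y1,z),P(x1,y0,z),P(x0,y0,z),P(x0,y1,z)]
        L=[edge(lab,C[i],C[(i+1)%4],3,trim=.2) for i in range(4)]
        W=np.array([R.T@(ray(c,*X(L[i-1],L[i]),z)[:2]-t) for i in range(4)])*1e3; return W
    for n,a in(('pad',(.081,.111,-.02,.02,.05)),('packtop',(-.055,.03,-.027,.027,.09))):
        W=q(*a); print(n,W.round(1).tolist(),'ctr',W.mean(0).round(1))
print('charger'); meas('top0',fr(.5101,.2434,5.0)); 
print('unit'); meas(sys.argv[1],fr(.513,-.2386,14.95))
E
python3 chk.py t12
python3 - <<'E'
import sys; sys.path.insert(0,'.')
from ov import *
c=load('s12'); d=load('s0') if 0 else load('scene0')
a=cv2.resize(c['color'][240:330,140:230,::-1],None,fx=4.4,fy=4.4,interpolation=cv2.INTER_CUBIC)
b=cv2.resize(d['color'][125:215,280:370,::-1],None,fx=4.4,fy=4.4,interpolation=cv2.INTER_CUBIC)
cv2.imwrite('pics/z12.png',np.hstack([a,b]))
E
```

```text
charger
resid 0.11
resid 0.12
resid 0.08
resid 0.09
pad [[110.2, 20.3], [111.5, -19.7], [81.0, -21.9], [81.3, 21.3]] ctr [96.  0.]
resid 0.23
resid 0.3
resid 0.06
resid 0.12
packtop [[29.3, 25.7], [34.6, -34.8], [-56.6, -27.8], [-56.0, 28.2]] ctr [-12.2  -2.2]
unit
resid 0.21
resid 0.05
resid 0.06
resid 0.05
pad [[113.6, 24.5], [108.0, -19.4], [80.8, -20.1], [81.6, 23.7]] ctr [96.   2.2]
resid 0.17
resid 0.17
resid 0.06
resid 0.44
packtop [[37.2, 25.9], [29.6, -28.6], [-55.3, -24.9], [-56.4, 26.5]] ctr [-11.2  -0.3]
```

View pics/z12.png

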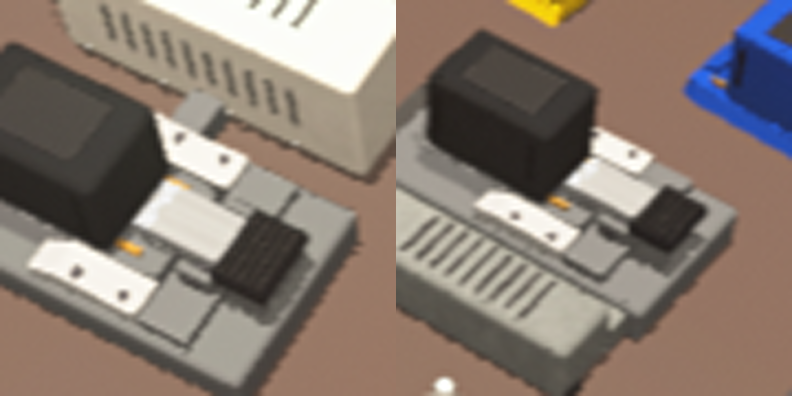

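```bash
python3 - <<'E'
from h import *
snap('scene','s13'); snap('top','t13')
def cen(f,x0,y0,x1,y1):
    c=load(f); g=cv2.cvtColor(c['color'],cv2.COLOR_RGB2GRAY)[y0:y1,x0:x1]; m=(g<70).astype(np.uint8)
    n,l,st,ce=cv2.connectedComponentsWithStats(m); i=1+st[1:,4].argmax(); return ce[i].round(2)+[x0,y0],st[i].tolist()
for f in('scene0','s12','s13'): print(f,'unit pad',cen(f,185,282,215,312),'charger pad',cen(f,330,163,355,186))
for f in('t12','t13'): print(f,'pack',cen(f,380,210,440,270),'Upad',cen(f,375,185,402,206))
a,b=load('top0')['color'],load('t13')['color']
print([ (cv2.absdiff(a,b)[y0:y1,x0:x1].max(2)>60).sum() for x0,y0,x1,y1 in((205,125,240,160),(260,115,300,155),(312,90,335,170),(355,95,412,170),(280,175,305,200),(280,250,316,305))])
cv2.imwrite('pics/t13s13.png',np.hstack([cv2.resize(b[:,:,::-1],(400,300)),cv2.resize(load('s13')['color'][:,:,::-1],(400,300))]))
E
python3 chk.py t13 | tail -1
```

```text
scene0 unit pad (array([198.57, 298.67]), [3, 6, 22, 22, 270]) charger pad (array([341.06, 175.09]), [3, 5, 17, 15, 156])
s12 unit pad (array([198.51, 298.68]), [3, 6, 22, 22, 273]) charger pad (array([341.03, 175.07]), [3, 5, 17, 15, 152])
s13 unit pad (array([198.5 , 298.72]), [3, 6, 22, 22, 272]) charger pad (array([341.12, 175.1 ]), [3, 5, 17, 15, 155])
t12 pack (array([401.02, 236.87]), [7, 9, 32, 36, 581]) Upad (array([387.64, 195.76]), [5, 5, 17, 14, 169])
t13 pack (array([401.01, 236.94]), [7, 9, 32, 36, 580]) Upad (array([387.6 , 195.82]), [5, 5, 17, 14, 168])
[np.int64(0), np.int64(0), np.int64(0), np.int64(0), np.int64(0), np.int64(744)]
packtop [[37.4, 26.7], [29.5, -28.6], [-55.0, -24.8], [-56.5, 26.5]] ctr [-11.1  -0.1]
```

View pics/t13s13.png

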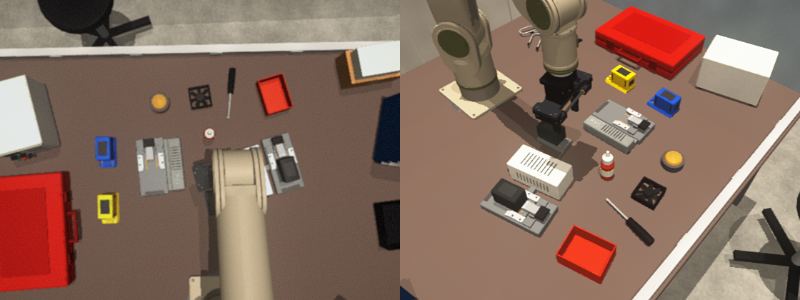

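Both catch pads are back at their starting pixels: unit (198.5,298.7) and charger (341.1,175.1). The pack holds still, and the other bench items have not moved. The arm touches nothing, so I'm handing the job in.

```bash
python3 -c "
from h import *
print(r.read_state()['ft_force']); ticket.close_job()"
```

```text
[-0.17067533 -0.72586269  0.4049448 ]
the job is handed in; nothing more can be done
```

I pressed the charger's catch so the pack sprang loose, then drew it off and carried it over to the power unit. There I slid it nose first onto the dock until it hit the end stop. I then let go, raised the arm clear and handed the job in at about 16 s of the 64 s allowed.

**What the last checks showed:**
- **Pack position:** its tail sits within about 0.5 mm of where the latched pack sat on the charger, measured relative to each dock. It stayed put between two pictures after release, against the spring plunger.
- **Catches:** both thumb pads are back at their starting pixels to within 0.1 px. I take that as the unit's catch having snapped shut, but I had no direct joint reading.
- **Bystanders:** the tin, fan, driver, bin and glue show no change from the first picture.

**What was less certain:**
- **Spare pack:** the arm hid it in the last top view, so I could not compare it numerically there. Nothing came near it.
- **Forces:** setting the pack down briefly reached about 40 N at the wrist, and the final push peaked near 34 N.
- **Sideways position:** the top-view fits scatter by about 2 mm, so the pack's position across the dock rests mainly on it being between the rails.

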